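# Read the notched glass test plate label up

## Task

Two glass test plates stand in the drain rack, each with one frosted end that has a small notch cut in its upper corner. Take only the plate standing nearer the slanted plate reader and slide its frosted, notched end, label face up, into the reader's throat, pressing gently until it is fully home against the spring plunger. Finish while still holding it pressed home, because the spring pushes it out again when it is let go; leave the other plate in its slot and the things round about where they are.

Things in the scene. Friction and masses are not known exactly. Their poses are not given: they have to be found in the camera images.
- plate_a: Glass test plate, 130 x 8 x 50 high, on a long edge in the rack, 0.12 kg. Origin: middle of its lower edge. +x: to the frosted end (frosted on both sides x 30 to 65, clear -65 to 30), +z: up to the notched edge (z 0 to 50), -y: out of the label face. A 12 x 12 square notch is cut from the corner x 65, z 50. It or plate_b may be the one nearer the reader.
- plate_b: Second glass test plate, same shape and same frame as plate_a. In the rack the two stand end for end (half a turn about the vertical against each other). On either plate, label towards you and notched edge up, the notch is at the upper right.
- plate_a_nose (a point): Middle of plate_a's frosted end face, at (65, 0, 25) in its frame; axes as the plate's. A white paper label with bars is stuck on the frosted end, on the label face only.
- plate_b_nose (a point): Middle of plate_b's frosted end face, at (65, 0, 25) in its frame; axes as the plate's. Label as on plate_a.
- rack: Fixed drain rack: black combs in a grey tray 112 x 128 x 12 high. Origin: centre of underside, z up. Slots along x, at y -36, -12, 12, 36, 10 wide, 16 deep, in two combs (10 thick, x -20 and 20, tops z 36). Slot floors z 20: a standing plate spans z 20 to 70 and x -65 to 65, past the tray. Plates stand at y 36 and -36; the slots between are empty.
- reader: Fixed grey plate reader, 220 high, black optics head over a window. Origin: on the bench under the throat's axis (foot x -55 to 55, y -38 to 52), z up. Its throat opens to -y, +y is the way in. The throat leans 45 degrees: a plate in it has its label normal along (0.707, 0, 0.707), its notched edge towards (-0.707, 0, 0.707), its frosted end leading towards +y.
- reader_home (a point): Middle of the throat's solid end stop, at (0, 15, 145) in the reader's frame, axes as the reader's: here lies the plate's nose when fully home. A fixed key block fills the inner uppermost corner of the throat (10.5 deep, 11.5 across), so only a plate whose notch is there goes home.
- reader_mouth (a point): Middle of the throat's mouth, at (0, -25, 145) in the reader's frame, axes as the reader's. Opening 54 up the slope x 12 thick, for a plate 50 x 8; in front of it a black lead-in flare, out to y -34, widens it by about 7 on every side.
- plunger (a joint): Spring plunger in the throat's end: 0 m out (its face 10 mm before the end stop), 0.010 when a plate is fully home; spring 2.5 N at 0, rising to 7.5 N at 0.010.
- flux_bottle: Loose bystander: white dropper bottle 44 x 44 x 134 high, origin at its underside.
- masking_tape: Loose bystander: roll of tape lying flat, 96 across, 22 high, origin at its underside.
- marker_black: Loose bystander: marker pen 136 long, 14 thick, lying, origin at its underside.

How it is judged (in metres and radians):
On the way:
1. the plate that stood nearer the reader is lifted out of the rack (((z of plate_a_nose in the frame of rack above 0.085 m and y of plate_b in the frame of rack below -0.03 m) or (z of plate_b_nose in the frame of rack above 0.085 m and y of plate_a in the frame of rack below -0.03 m))), for 0.1 s.
At the end, for the whole second after the job is handed in: The plate that stood nearer the reader is held still in the fingers (over 3 N), frosted end within 5 mm of home in the throat, label face within 60 degrees of straight up, plunger pressed over 7.5 mm; the other plate still stands in its slot (value of joint plunger above 0.0075 m and ((distance between plate_a_nose and reader_home below 0.005 m and angle between plate_a's own y axis and vertical above 2.1 rad and contact force between the fingers and plate_a above 3 N and linear speed of plate_a below 0.02 m/s and y of plate_b in the frame of rack below -0.03 m and distance of plate_b from where it was at the start of the episode below 0.015 m) or (distance between plate_b_nose and reader_home below 0.005 m and angle between plate_b's own y axis and vertical above 2.1 rad and contact force between the fingers and plate_b above 3 N and linear speed of plate_b below 0.02 m/s and y of plate_a in the frame of rack below -0.03 m and distance of plate_a from where it was at the start of the episode below 0.015 m))); the arm keeps its last pose, push and grip.
It fails at once if both plates are shifted from their slots (distance of each of plate_a, plate_b from where it was at the start of the episode above 0.02 m).
It fails at once if a plate is rammed against the reader (over 50 N) (contact force between any of plate_a, plate_b and reader above 50 N).
It fails at once if a bystander is knocked away (distance of any of flux_bottle, masking_tape, marker_black from where it was at the start of the episode above 0.03 m).
It also fails if it takes over 38 s, if anything falls off the work surface, if the arm or the gripper's body presses on something with over 40 N, if the wrist force passes 120 N, or if a joint passes its speed limit or range.

## Robot

A 6-joint arm with a two-finger parallel gripper is mounted at the origin on a cart in front of the work surface, level with it; the furniture and walls round the work are solid. World frame = base frame: x ahead of the robot, y to its left, z up, the work surface at z = 0. Lengths are in m, angles in degrees, forces in N, time in s.
With the tool pointing down it reaches from about 0.4 to 0.825 m from the base axis. Payload 7 kg.
Tool frame: the origin (TCP) lies midway between the tips of the shut fingers; the grasp point (between the pads) lies r.tcp_to_grasp behind it (r.tcp_to_grasp is the distance from the TCP to the grasp point, in m); x points along the fingers, y is the direction in which the jaws open and shut, and the axes are right-handed (so a half turn about x gives the same grasp; the last joint's range is limited). The gripper opens to 88 mm and grips with 3 to 60 N. Pads are 19 mm wide; open, the fingers measure 130 mm over their backs; the gripper's body (78 mm by 193 mm) begins 47 mm behind the grasp point.
Start: joints at [-58.379, 20.546, 0.682, 0, -70.136, -16.507], TCP at [0.176, -0.652, 0.204] pointing down, gripper open.
Joint ranges: [-176.03, 176.03], [-82.01, 121.73], [-58.28, 71.71], [-173.87, 95.51], [-174.79, -0.11], [-173.66, 173.66]. Speed limits (degrees/s): [136.94, 136.94, 172.46, 180, 180, 180].

## Interface

Orientations are given as [roll, pitch, yaw] about the fixed x, y, z axes, in that order (R = Rz(yaw) Ry(pitch) Rx(roll)).
In Python, from plant import r gives the robot as it stands.
- The arm moves only by the tool carry_out, never from a script. Its argument "moves" is a list of rows, each a list of 7 numbers: the shift along the world's x, y, z in mm, then the turn, a rotation vector about the world's x, y, z in rad, then the opening in per cent of the stroke, from 0 (shut) to 100 (fully open). In form: [[x, y, z, wx, wy, wz, claw], ...]. A call has 1 to 5 rows; each row is the pose to reach, as a shift and turn from the pose commanded when the call began; what a row does not reach only later rows make up. A row lasts 1/10 s, in which the tool goes at most 50 mm and 8.59 degrees, less where a joint would pass 70% of its speed; a pose out of reach is approached as far as the arm can. A call with a gripper value outside its range is refused whole. The fingers move at their own pace and stop on an object; "squeeze" is the grip in N (left out, the last holds). Time passes only in rows, so rows that repeat a pose let the fingers close. It gives the time, the measured TCP pose, the force and the opening at its end, in the units of the state.
- r.get_state(): the state, without advancing time (a new reading comes with each control period).
- r.capture(name): name is "scene" or "top"; returns the picture (480x640x3 uint8, blue, green, red); there is no depth.
- r.camera_params(name): a dict with "K" (3x3 intrinsics, pixels), "rvec" (rotation vector, rad) and "tvec" (3), from world to camera coordinates, as OpenCV has them. Camera axes: x right, y down, z forward; pixel columns grow to the right and rows downward; lengths in m; the calibration is good to about 2 mm. A picture is of the moment at which its call begins. camera_params takes no time and is no camera call.
- r.close_job(): hands the job in, once; it reports no verdict.
The state is a dict: "time_s": time; "joints": joint angles; "qd": joint speeds; "joint_torque": joint torques, N m; "tcp_pos": TCP position; "eef_rot": TCP orientation; "contact_force": force on the tool from outside, world axes, zero at the start; "moment": the same for the moment, N m; "gripper_width": finger opening in m.
Only numpy, scipy, OpenCV 4.12 (cv2) and the standard library are available. Lean on these libraries where they do the work, as an engineer would, in place of code of your own. Each camera call takes 0.05 s, during which the arm holds its last target. There are 200 camera calls.

## Working session

There is one attempt and no reset: what is moved stays moved. The work goes in short steps, Python scripts to look and compute and a tool call to move; the robot and the scene stay as the last step left them, time stands still between calls to the robot, and variables do not carry over. Pictures are saved under pics/ and viewed, about 8 in all and at most 12, crops included, and the job is handed in when it is done.

Besides the shell and the picture viewer there is one more tool, called after "Request:" as name(argument=value, ...) on one line, values as JSON. carry_out: Moves the arm, as the interface text tells. Its arguments: {"type":"object","properties":{"moves":{"type":"array"},"squeeze":{"type":"number"}},"required":["moves"]}

```bash
mkdir -p pics; ls
python3 - <<'E'
from plant import r
import cv2
for n in("scene","top"):
    cv2.imwrite(f"pics/{n}0.png",r.capture(n)); print(n,r.camera_params(n))
print(r.tcp_to_grasp, r.get_state())
E
```

```text
pics
scene {'K': array([[520.66008016,   0.        , 318.04889463],
       [  0.        , 520.66008016, 230.65517252],
       [  0.        ,   0.        ,   1.        ]]), 'rvec': array([ 0.99556652, -2.42754919,  1.07811462]), 'tvec': array([0.43568687, 0.338887  , 0.88636234])}
top {'K': array([[574.51413026,   0.        , 319.88960268],
       [  0.        , 574.51413026, 237.95046463],
       [  0.        ,   0.        ,   1.        ]]), 'rvec': array([ 2.14199671, -2.18142572,  0.15211665]), 'tvec': array([0.04504183, 0.58058334, 1.23626063])}
0.0188 {'time_s': 0.1, 'joints': array([-5.83788610e+01,  2.05872424e+01,  6.40769798e-01, -1.84179364e-02,
       -7.01350200e+01, -1.65077799e+01]), 'qd': array([-0.02636441, -0.05484561,  0.11009458,  0.10149607, -0.01985004,
        0.03837581]), 'joint_torque': array([-2.33376806e-03, -5.84163594e+01,  2.93748862e+01,  7.01525465e+00,
        1.01779494e-02, -6.72638180e-05]), 'tcp_pos': array([ 0.17586531, -0.6512186 ,  0.20282852]), 'eef_rot': array([ 94.51376082,  89.91668776, 109.6208491 ]), 'contact_force': array([ 0.41826211, -0.41206121,  0.2049917 ]), 'moment': array([ 0.00567531, -0.06654009,  0.00026086]), 'gripper_width': 0.0875830176138301}
```

View pics/scene0.png

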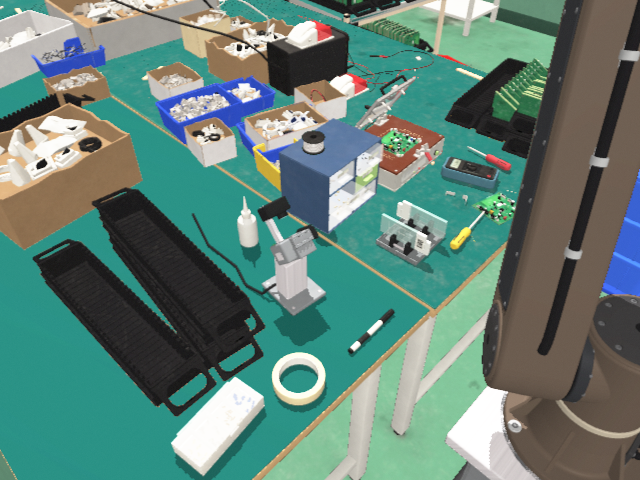

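View pics/top0.png

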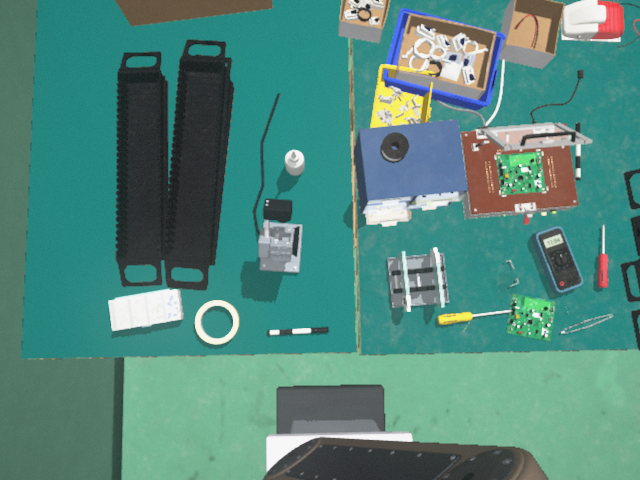

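The scene shows the rack at about (412,232) and the reader at about (293,270). In the top view the rack is at (418,279), with plates at columns ~405 and ~435, and the reader is at (280,245). Next I'll enlarge both.

Run:
```python
import cv2,numpy as np
t=cv2.imread("pics/top0.png"); s=cv2.imread("pics/scene0.png")
f=lambda im,x,y,w,h,k:cv2.resize(im[y:y+h,x:x+w],None,fx=k,fy=k,interpolation=cv2.INTER_CUBIC)
cv2.imwrite("pics/c1.png",np.hstack([f(t,380,240,80,75,5),f(t,245,190,70,75,5)]))
cv2.imwrite("pics/c2.png",np.hstack([f(s,370,190,80,80,5),f(s,250,185,80,80,5)][0:1]+[f(s,250,190,80,80,5)]))
```

```text
(no output)
```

View pics/c1.png

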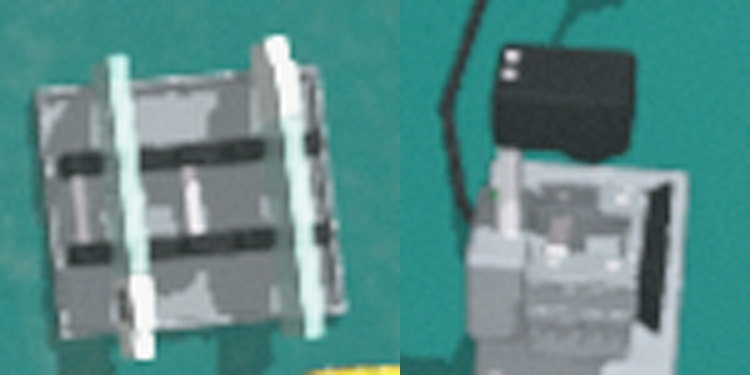

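View pics/c2.png

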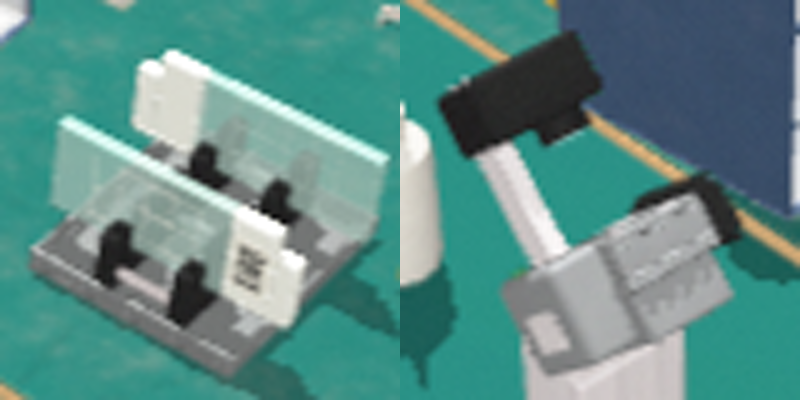

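The plate nearer the reader is the left one in the top view. Its frosted, labelled end faces -x (towards the robot) and its label faces +y. The throat flare opens towards world -y. I need one more crop for the foot and flare corners.

Run:
```python
import cv2,numpy as np
t=cv2.imread("pics/top0.png"); s=cv2.imread("pics/scene0.png")
f=lambda im,x,y,w,h,k:cv2.resize(im[y:y+h,x:x+w],None,fx=k,fy=k,interpolation=cv2.INTER_CUBIC)
cv2.imwrite("pics/c3.png",np.hstack([f(t,250,215,60,65,6),f(s,262,225,66,65,6)]))
cv2.imwrite("pics/c4.png",np.hstack([f(s,255,255,80,65,6)]))
```

```text
(no output)
```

View pics/c3.png

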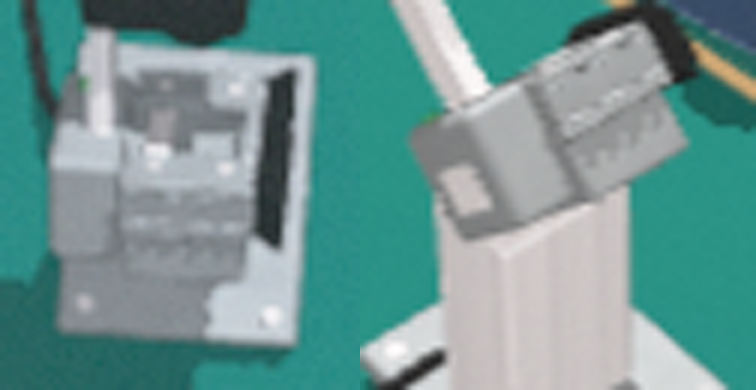

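View pics/c4.png

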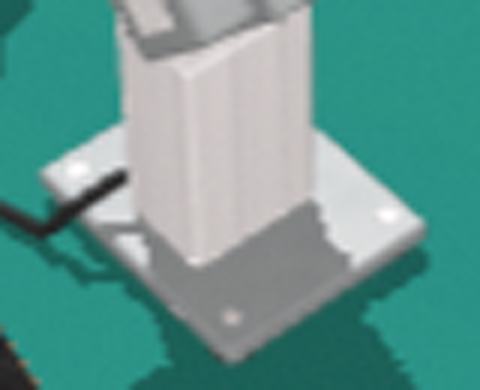

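```bash
cat > h.py <<'E'
import numpy as np,cv2
from plant import r
from scipy.optimize import least_squares
from scipy.spatial.transform import Rotation as R
C={n:r.camera_params(n) for n in("scene","top")}
def proj(n,P): c=C[n]; return cv2.projectPoints(np.float64(P).reshape(-1,3),c["rvec"],c["tvec"],c["K"],None)[0][:,0]
def W(p,L): # local mm -> world m, p=(x,y,yawdeg)
    return R.from_euler('z',p[2],degrees=True).apply(np.float64(L)/1000)+[p[0],p[1],0]
def fit(obs,x0,show=True):
    f=lambda p:np.concatenate([(proj(n,W(p,[L]))[0]-uv) for n,L,uv in obs])
    s=least_squares(f,x0,loss='soft_l1'); 
    if show: print(s.x.round(4),'\n',s.fun.reshape(-1,2).round(1).tolist())
    return s.x
E
cat > fit.py <<'E'
from h import *
rk=[("top",(56,64,12),(387.4,258.4)),("top",(56,-64,12),(443.4,253.6)),("top",(-56,-64,12),(449,302.4)),("top",(-56,64,12),(392,308)),
("top",(65,36,70),(403.5,251.2)),("top",(-65,36,58),(409,311.4)),("top",(-65,-36,70),(442.8,306.8)),
("scene",(65,36,70),(382.4,214)),("scene",(-65,36,20),(428.2,255)),("scene",(-65,-36,70),(447.2,222)),("scene",(53,-36,70),(403.6,200.8)),
("scene",(56,64,12),(376.6,241)),("scene",(-56,64,12),(415.6,263))]
h=8
rd=[("top",(55,-38,h),(302.5,225)),("top",(-55,-38,h),(299.5,272.2)),("top",(-55,52,h),(259.7,270)),
("scene",(55,52,h),(261.7,284.2)),("scene",(-55,52,h),(293.7,314.5)),("scene",(-55,-38,h),(325.8,292.5))]
a=fit(rk,[.5,-.2,0]); b=fit(rd,[.5,.1,0])
np.save("poses.npy",[a,b])
for k,L in dict(home=(0,15,145),mouth=(0,-25,145),flare=(0,-34,145)).items():
    w=W(b,[L])[0]; print(k,w.round(4),proj("top",w)[0].round(1),proj("scene",w)[0].round(1))
s=34*.707;t=13*.707
print("flare corners top",proj("top",W(b,[(a*s+c*t,-34,145-a*s+c*t) for a in(1,-1) for c in(1,-1)])).round(1).tolist())
print("scene",proj("scene",W(b,[(a*s+c*t,-34,145-a*s+c*t) for a in(1,-1) for c in(1,-1)])).round(1).tolist())
for n,L in dict(near=(0,36,20),grasp=(38,36,58)).items(): print(n,W(a,[L])[0].round(4))
E
python3 fit.py
```

```text
[ 0.4839 -0.1839  4.1985] 
 [[-0.5, 0.1], [-0.2, -0.2], [0.2, 0.7], [0.3, 0.4], [-0.7, -0.4], [-0.4, -0.1], [0.3, 1.4], [-0.5, -0.5], [-0.7, -0.2], [0.3, 0.0], [0.0, -0.1], [-0.6, -1.1], [1.3, -0.8]]
[ 0.5651  0.1141 -4.438 ] 
 [[0.4, -0.7], [0.4, 0.4], [0.2, 0.2], [-0.8, 0.1], [-0.5, 0.4], [0.5, 0.4]]
home [0.5663 0.1291 0.145 ] [273.9 239.3] [288.2 243.7]
mouth [0.5632 0.0892 0.145 ] [293.7 240.5] [304.  234.6]
flare [0.5625 0.0802 0.145 ] [298.1 240.8] [307.4 232.6]
flare corners top [[299.3, 225.6], [299.0, 235.7], [297.2, 246.2], [296.9, 256.4]]
scene [[297.0, 229.6], [302.9, 240.8], [312.2, 223.8], [318.4, 235.7]]
near [ 0.4813 -0.148   0.02  ]
grasp [ 0.5192 -0.1453  0.058 ]
```

The fits agree to within 1 px, and the predicted flare ends match the image. Next I'll work out the cabinet clearance and the tool rotations.

```bash
cat >> h.py <<'E'
def ray(n,uv,z):
    c=C[n];Rm=cv2.Rodrigues(c["rvec"])[0];o=-Rm.T@c["tvec"]
    d=Rm.T@np.linalg.inv(c["K"])@[*uv,1];return o+d*(z-o[2])/d[2]
def tool(s): return R.from_euler('xyz',s["eef_rot"],degrees=True)
E
python3 - <<'E'
from h import *
a,b=np.load("poses.npy")
print("cab base",ray("scene",(330,229),0),ray("scene",(281,199),0), "shelf front right", ray("scene",(377,187),0))
for z in(.1,.15,.2): print(z,ray("top",(362,207),z),ray("top",(466,190),z),"drawer",ray("top",(370,224),z), ray("scene",(328,178),z))
s=r.get_state();T=tool(s);print("tool axes\n",T.as_matrix().round(3))
Rk=R.from_euler('z',a[2],degrees=True);Rr=R.from_euler('z',b[2],degrees=True)
pl0=Rk*R.from_matrix(np.array([[-1,0,0],[0,-1,0],[0,0,1]]))
c=np.sqrt(.5); pl1=Rr*R.from_matrix(np.array([[0,-c,-c],[1,0,0],[0,-c,c]]))
print("plate axes final\n",pl1.as_matrix().round(3))
for sg in(1,-1):
    # tool x=-z plate, tool y=sg*plate y
    loc=R.from_matrix(np.array([[0,0,sg],[0,sg,0],[-1,0,0]]).astype(float))
    G=pl0*loc;E=pl1*loc
    print(sg,"turn to grasp",(G*T.inv()).as_rotvec().round(3))
gp=pl0.apply(np.array([-35,0,38])/1e3)+W(a,[(0,36,20)])[0]
print("grasp pt",gp,"TCP",gp+[0,0,-.0188],"shift",(gp+[0,0,-.0188]-s["tcp_pos"])*1e3)
print("plate turn",(pl1*pl0.inv()).as_rotvec(), (pl1*pl0.inv()).magnitude())
hm=W(b,[(0,15,145)])[0]
gh=hm+pl1.apply(np.array([-100,0,13])/1e3); th=gh+pl1.apply([0,0,-.0188]);print("grasp home",gh,"TCP home",th,"in dir",pl1.apply([1,0,0]))
E
```

```text
cab base [ 0.64679117 -0.07785264  0.        ] [ 0.81682434 -0.07270363  0.        ] shelf front right [ 0.67300684 -0.28721617  0.        ]
0.1 [ 0.63784437 -0.05521813  0.1       ] [ 0.67093309 -0.27840798  0.1       ] drawer [ 0.60109545 -0.07110799  0.1       ] [ 0.70093416 -0.12511338  0.1       ]
0.15 [ 0.62875883 -0.0507159   0.15      ] [ 0.66046812 -0.26460122  0.15      ] drawer [ 0.59354193 -0.06594333  0.15      ] [ 0.65469377 -0.07551982  0.15      ]
0.2 [ 0.6196733  -0.04621366  0.2       ] [ 0.65000316 -0.25079445  0.2       ] drawer [ 0.58598842 -0.06077866  0.2       ] [ 0.60845339 -0.02592626  0.2       ]
tool axes
 [[-0.    -0.261  0.965]
 [ 0.001  0.965  0.261]
 [-1.     0.001 -0.   ]]
plate axes final
 [[ 0.077 -0.705 -0.705]
 [ 0.997  0.055  0.055]
 [-0.    -0.707  0.707]]
1 turn to grasp [ 1.000e-03 -2.000e-03  2.951e+00]
-1 turn to grasp [-0.001 -0.    -0.19 ]
grasp pt [ 0.51619791 -0.14548161  0.058     ] TCP [ 0.51619791 -0.14548161  0.0392    ] shift [ 340.33259729  505.73698957 -163.62852095]
plate turn [ 0.62542414 -0.62804356 -1.62270625] 1.8489915212082162
grasp home [0.54938938 0.03007705 0.15419239] TCP home [0.56264313 0.02904839 0.14089878] in dir [ 7.73800183e-02  9.97001671e-01 -5.55111512e-17]
```

Request:
carry_out(moves=[[340, 506, 60, 0, 0, -0.19, 40], [340, 506, 60, 0, 0, -0.19, 40], [340, 506, 60, 0, 0, -0.19, 40], [340, 506, 60, 0, 0, -0.19, 40], [340, 506, 60, 0, 0, -0.19, 40]], squeeze=25)

```text
time_s: 0.6
tcp_pos: [0.3149, -0.4439, 0.228]
eef_rot: [128.5, 90.0, 132.7]
contact_force: [1.0, -0.4, 0.6]
gripper_width: 0.0531
```

Request:
carry_out(moves=[[201, 299, 35, 0, 0, 0, 40], [201, 299, 35, 0, 0, 0, 40], [201, 299, 35, 0, 0, 0, 40], [201, 299, 35, 0, 0, 0, 40], [201, 299, 35, 0, 0, 0, 40]])

```text
time_s: 1.1
tcp_pos: [0.4538, -0.2372, 0.2525]
eef_rot: [19.0, 90.0, 23.2]
contact_force: [1.2, -0.7, -0.2]
gripper_width: 0.0345
```

Request:
carry_out(moves=[[63, 92, 0, 0, 0, 0, 35], [63, 92, -20, 0, 0, 0, 35], [63, 92, -40, 0, 0, 0, 35], [63, 92, -80, 0, 0, 0, 35], [63, 92, -120, 0, 0, 0, 35]])

```text
time_s: 1.6
tcp_pos: [0.5166, -0.1462, 0.1311]
eef_rot: [10.0, 89.9, 14.3]
contact_force: [0.9, 1.3, -1.8]
gripper_width: 0.0309
```

Run:
```python
from h import *
s=r.get_state();print(s["tcp_pos"],s["joints"].round(1),s["gripper_width"],tool(s).as_matrix().round(3))
print("shift to TCP grasp",(np.array([.5162,-.1455,.0392])-s["tcp_pos"])*1e3)
im=r.capture("scene");t=r.capture("top")
f=lambda im,x,y,w,h,k:cv2.resize(im[y:y+h,x:x+w],None,fx=k,fy=k,interpolation=cv2.INTER_CUBIC)
cv2.imwrite("pics/g1.png",np.hstack([f(im,350,160,110,110,3.6),f(t,370,225,100,100,3.96)]))
```

```text
[ 0.51663327 -0.14619373  0.13114657] [  5.1  11.1 -22.6  -0.  -56.3 -90.8] 0.030908244483030138 [[ 0.001 -0.075  0.997]
 [ 0.     0.997  0.075]
 [-1.     0.     0.001]]
shift to TCP grasp [ -0.43326501   0.69373421 -91.94656836]
```

View pics/g1.png

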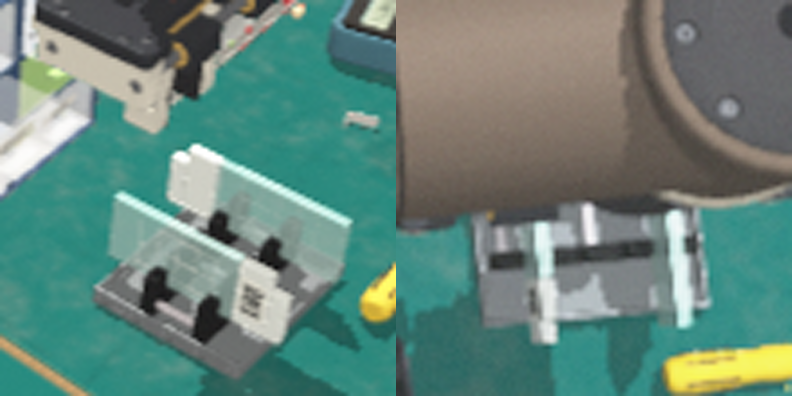

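The picture shows the fingers above the clear end of the near plate, with the plates untouched. The joint readings show that yaw follows j1+j6, so this grip would drive j6 out of range during the later -99° turn. I'll go up, make a half turn and come back down.

Request:
carry_out(moves=[[-15, 0, 45, 0, 0, 0, 35], [-30, 0, 90, 0, 0, 0.12, 35], [-45, 0, 130, 0, 0, 0.26, 35], [-60, 0, 130, 0, 0, 0.4, 35], [-60, 0, 130, 0, 0, 0.5416, 35]])

```text
time_s: 2.2
tcp_pos: [0.4557, -0.1476, 0.2666]
eef_rot: [-33.9, 89.7, 1.7]
contact_force: [0.6, -0.2, -1.0]
gripper_width: 0.0307
```

Request:
carry_out(moves=[[0, 0, 0, 0, 0, 0.14, 35], [0, 0, 0, 0, 0, 0.28, 35], [0, 0, 0, 0, 0, 0.42, 35], [0, 0, 0, 0, 0, 0.56, 35], [0, 0, 0, 0, 0, 0.7, 35]])

```text
time_s: 2.7
tcp_pos: [0.4564, -0.1476, 0.2647]
eef_rot: [-86.4, 89.9, -10.8]
contact_force: [-0.1, 0.6, 0.4]
gripper_width: 0.0306
```

Request:
carry_out(moves=[[0, 0, 0, 0, 0, 0.14, 35], [0, 0, 0, 0, 0, 0.28, 35], [0, 0, 0, 0, 0, 0.42, 35], [0, 0, 0, 0, 0, 0.56, 35], [0, 0, 0, 0, 0, 0.7, 35]])

```text
time_s: 3.2
tcp_pos: [0.4564, -0.1476, 0.2646]
eef_rot: [-126.9, 89.9, -11.1]
contact_force: [-0.1, 0.4, -0.1]
gripper_width: 0.0308
```

Request:
carry_out(moves=[[0, 0, 0, 0, 0, 0.14, 35], [0, 0, 0, 0, 0, 0.28, 35], [0, 0, 0, 0, 0, 0.42, 35], [0, 0, 0, 0, 0, 0.56, 35], [0, 0, 0, 0, 0, 0.7, 35]])

```text
time_s: 3.7
tcp_pos: [0.4564, -0.1476, 0.2646]
eef_rot: [-166.7, 89.9, -10.8]
contact_force: [0.7, -0.8, 0.1]
gripper_width: 0.0308
```

Request:
carry_out(moves=[[20, 0, 0, 0, 0, 0.14, 35], [40, 0, 0, 0, 0, 0.28, 35], [60, 0, -20, 0, 0, 0.42, 35], [60, 0, -65, 0, 0, 0.5, 35], [60, 0, -110, 0, 0, 0.5, 35]])

```text
time_s: 4.2
tcp_pos: [0.5179, -0.1475, 0.1537]
eef_rot: [172.8, 89.8, -2.8]
contact_force: [-0.1, 1.1, -0.7]
gripper_width: 0.0308
```

Run:
```python
from h import *
s=r.get_state();print(s["time_s"],s["tcp_pos"],s["joints"].round(1),s["gripper_width"],tool(s).as_matrix().round(3))
print("shift to TCP grasp",(np.array([.5162,-.1455,.0392])-s["tcp_pos"])*1e3)
```

```text
4.2 [ 0.51790893 -0.14749308  0.15369614] [  5.    9.9 -20.9   0.  -59.   89.4] 0.03080517517439808 [[ 0.004  0.077 -0.997]
 [-0.    -0.997 -0.077]
 [-1.     0.001 -0.004]]
shift to TCP grasp [  -1.70892512    1.99308231 -114.49613713]
```

Request:
carry_out(moves=[[-2, 2, -40, 0, 0, 0, 35], [-2, 2, -75, 0, 0, 0, 35], [-2, 2, -100, 0, 0, 0, 35], [-2, 2, -115, 0, 0, 0, 35], [-2, 2, -115, 0, 0, 0, 35]])

```text
time_s: 4.7
tcp_pos: [0.5137, -0.1455, 0.0369]
eef_rot: [3.1, 89.9, -172.7]
contact_force: [0.2, 0.1, -0.9]
gripper_width: 0.0304
```

Request:
carry_out(moves=[[0, 0, 0, 0, 0, 0, 20], [0, 0, 0, 0, 0, 0, 10], [0, 0, 0, 0, 0, 0, 5], [0, 0, 0, 0, 0, 0, 0], [0, 0, 0, 0, 0, 0, 0]], squeeze=25)

```text
time_s: 5.2
tcp_pos: [0.5152, -0.1453, 0.0384]
eef_rot: [169.6, 89.9, -6.1]
contact_force: [-0.6, 0.6, 5.4]
gripper_width: 0.0078
```

Request:
carry_out(moves=[[0, 0, 0, 0, 0, 0, 0], [0, 0, 3, 0, 0, 0, 0], [0, 0, 8, 0, 0, 0, 0], [0, 0, 16, 0, 0, 0, 0], [0, 0, 30, 0, 0, 0, 0]])

```text
time_s: 5.7
tcp_pos: [0.5134, -0.1452, 0.0672]
eef_rot: [-5.7, 89.9, 178.5]
contact_force: [0.3, 0.6, -0.5]
gripper_width: 0.0075
```

Request:
carry_out(moves=[[0, 0, 40, 0, 0, 0, 0], [0, 0, 85, 0, 0, 0, 0], [-20, 0, 130, 0, 0, 0, 0], [-45, 0, 170, 0, 0, 0, 0], [-70, 0, 200, 0, 0, 0, 0]])

```text
time_s: 6.2
tcp_pos: [0.4436, -0.1453, 0.2703]
eef_rot: [173.7, 89.9, -2.0]
contact_force: [0.7, -0.4, -1.3]
gripper_width: 0.0079
```

Request:
carry_out(moves=[[0, 0, 0, 0, 0, -0.13, 0], [0, 0, 0, 0, 0, -0.26, 0], [0, 0, 0, 0, 0, -0.39, 0], [0, 0, 0, 0, 0, -0.52, 0], [0, 0, 0, 0, 0, -0.65, 0]])

```text
time_s: 6.7
tcp_pos: [0.4438, -0.1451, 0.2678]
eef_rot: [-112.4, 90.0, 34.3]
contact_force: [0.1, -0.3, 0.2]
gripper_width: 0.0079
```

Request:
carry_out(moves=[[0, 0, 0, 0, 0, -0.13, 0], [0, 0, 0, 0, 0, -0.26, 0], [0, 0, 0, 0, 0, -0.39, 0], [0, 0, 0, 0, 0, -0.52, 0], [0, 0, 0, 0, 0, -0.65, 0]])

```text
time_s: 7.2
tcp_pos: [0.4438, -0.1452, 0.2677]
eef_rot: [-9.4, 90.0, 100.0]
contact_force: [0.7, 0.3, -0.3]
gripper_width: 0.0079
```

Request:
carry_out(moves=[[0, 0, 0, 0, 0, -0.13, 0], [0, 0, 0, 0, 0, -0.26, 0], [0, 0, 0, 0, 0, -0.39, 0], [0, 0, 0, 0, 0, -0.42, 0], [0, 0, 0, 0, 0, -0.42, 0]])

```text
time_s: 7.7
tcp_pos: [0.444, -0.1452, 0.2675]
eef_rot: [-46.9, 90.0, 38.9]
contact_force: [0.1, 0.2, -0.5]
gripper_width: 0.0076
```

Run:
```python
from h import *
a,b=np.load("poses.npy")
s=r.get_state();print(s["time_s"],s["tcp_pos"],s["joints"].round(1),s["gripper_width"],tool(s).as_matrix().round(3))
Rr=R.from_euler('z',b[2],degrees=True);c=np.sqrt(.5); pl1=Rr*R.from_matrix(np.array([[0,-c,-c],[1,0,0],[0,-c,c]]))
E=pl1*R.from_matrix(np.array([[0,0,1.],[0,1,0],[-1,0,0]]))
print("turn left",(E*tool(s).inv()).as_rotvec().round(3))
im=r.capture("scene");t=r.capture("top")
f=lambda im,x,y,w,h,k:cv2.resize(im[y:y+h,x:x+w],None,fx=k,fy=k,interpolation=cv2.INTER_CUBIC)
cv2.imwrite("pics/g2.png",np.hstack([f(im,240,100,220,200,2),f(t,250,200,180,200,2)[:, :360]]))
```

```text
7.7 [ 0.44398997 -0.14517161  0.26752243] [  6.1  -1.8 -18.3  -0.  -73.5 -10.3] 0.007616296200375246 [[ 0.    -0.997  0.073]
 [ 0.     0.073  0.997]
 [-1.    -0.     0.   ]]
turn left [-0.059 -0.783 -0.004]
```

View pics/g2.png

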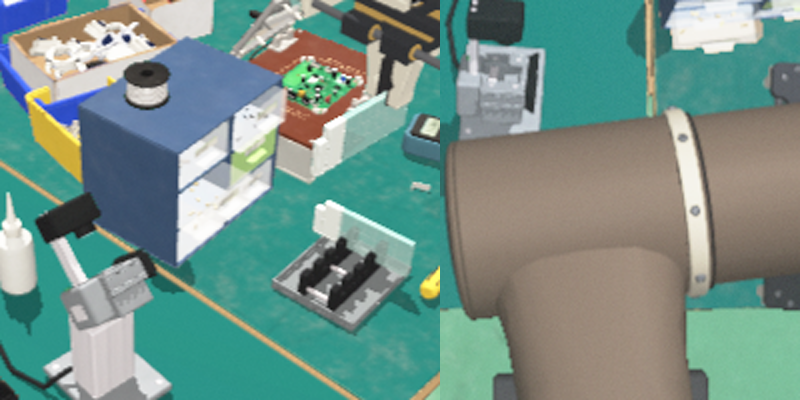

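The picture shows the plate held level with the frosted end leading, and the other plate still in its slot. Next I'll tilt it 45° and move in front of the mouth.

Request:
carry_out(moves=[[0, 10, 0, -0.0098, -0.13, 0, 0], [0, 20, 0, -0.0196, -0.26, 0, 0], [0, 30, 0, -0.0294, -0.39, 0, 0], [0, 40, 0, -0.039, -0.52, 0, 0], [0, 50, 0, -0.049, -0.65, 0, 0]])

```text
time_s: 8.3
tcp_pos: [0.4463, -0.0956, 0.2742]
eef_rot: [-89.1, 52.7, -3.4]
contact_force: [-59.1, 7.5, -193.9]
gripper_width: 0.0076
```

Request:
carry_out(moves=[[0, 0, 0, -0.01, -0.133, -0.003, 0], [25, 10, -30, -0.01, -0.133, -0.003, 0], [55, 20, -60, -0.01, -0.133, -0.003, 0], [85, 30, -95, -0.01, -0.133, -0.003, 0], [100, 38, -115, -0.01, -0.133, -0.003, 0]])

```text
time_s: 8.8
tcp_pos: [0.5426, -0.1126, 0.2555]
eef_rot: [-87.2, 48.6, -0.5]
contact_force: [-0.3, 0.2, -0.2]
gripper_width: 0.0077
```

```bash
cat > st.py <<'E'
from h import *
import sys
a,b=np.load("poses.npy")
s=r.get_state();print(s["time_s"],s["tcp_pos"],s["joints"].round(1),s["gripper_width"],"F",s["contact_force"].round(1))
Rr=R.from_euler('z',b[2],degrees=True);c=np.sqrt(.5); pl1=Rr*R.from_matrix(np.array([[0,-c,-c],[1,0,0],[0,-c,c]]))
loc=R.from_matrix(np.array([[0,0,1.],[0,1,0],[-1,0,0]]));E=pl1*loc
print("turn left",(E*tool(s).inv()).as_rotvec().round(3))
pl=tool(s)*loc.inv()
dx=float(sys.argv[2]) if len(sys.argv)>2 else 0; dz=float(sys.argv[3]) if len(sys.argv)>3 else 0
P=lambda L:s["tcp_pos"]+pl.apply((np.float64(L)-[-35+dx,0,38+dz-18.8])/1e3)  # plate local -> world
n=P((65,0,25));d=Rr.inv().apply(n-W(b,[(0,15,145)])[0])*1e3
print("nose rel home, reader axes mm",d.round(1),"up-slope",((-d[0]+d[2])*c).round(1),"normal",((d[0]+d[2])*c).round(1))
np.set_printoptions(suppress=True)
pts=[(65,0,0),(65,0,38),(53,0,50),(-65,0,50),(-65,0,0)]
print("scene",proj("scene",np.array([P(L) for L in pts])).round(1).tolist())
if len(sys.argv)>1:
    f=lambda im,x,y,w,h,k:cv2.resize(im[y:y+h,x:x+w],None,fx=k,fy=k,interpolation=cv2.INTER_CUBIC)
    im=r.capture("scene");cv2.imwrite("pics/%s_full.png"%sys.argv[1],im);cv2.imwrite("pics/%s.png"%sys.argv[1],f(im,270,170,120,100,6))
E
python3 st.py s1
```

```text
8.8 [ 0.54264351 -0.11260761  0.25547337] [  7.9 -16.  -58.2  39.7  -8.7 -48.5] 0.007664817629507667 F [-0.3  0.2 -0.2]
turn left [-0.036 -0.062 -0.033]
nose rel home, reader axes mm [ -11.9 -143.1  118.1] up-slope 91.9 normal 75.1
scene [[341.7, 173.0], [351.9, 166.2], [359.7, 161.7], [400.3, 140.5], [385.8, 149.8]]
```

View pics/s1.png

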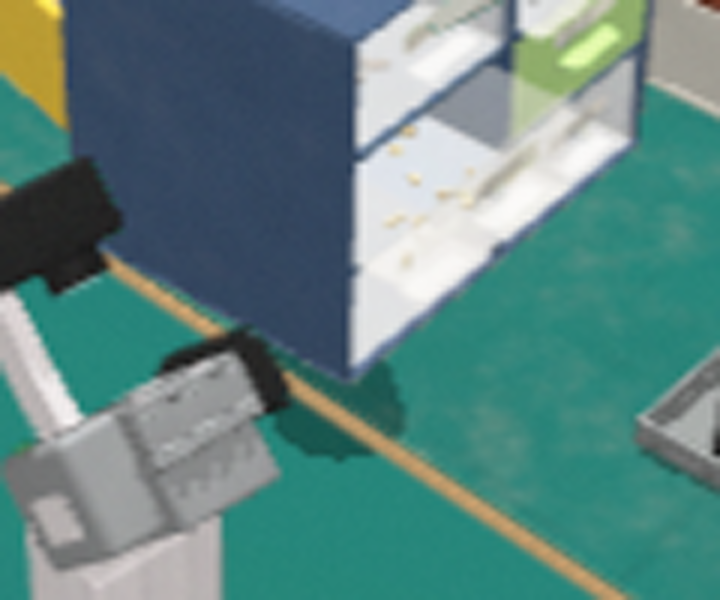

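The scene camera sees the reader and cabinet but not the plate, which is still higher and further back. The log shows a 194 N wrist force reading at 8.3 s and j3 at its limit, so that folded pose was out of reach. I'll fit a kinematic model from the logged poses and plan a path that stays within the joint ranges.

```bash
cat > kin.py <<'E'
from h import *
D2=np.pi/180
rz=lambda t:R.from_rotvec([0,0,t*D2]);ry=lambda t:R.from_rotvec([0,t*D2,0]);rx=lambda t:R.from_rotvec([t*D2,0,0])
lim=np.array([[-176.03,176.03],[-82.01,121.73],[-58.28,71.71],[-173.87,95.51],[-174.79,-.11],[-173.66,173.66]])
def fk(q,p,c6=0,s4=1,s6=1):
    a1,d1,L2,a3,L3,L6,lat=p
    A=rz(q[0]);x=A.apply([a1,-lat,d1]);B=A*ry(q[1]);x=x+B.apply([0,0,L2])
    B=A*ry(q[1]-q[2]);x=x+B.apply([L3,0,a3]);Cc=B*rx(s4*q[3])*ry(-q[4]);x=x+Cc.apply([L6,0,0])
    return x,Cc*rx(s6*q[5]+c6)
s=r.get_state()
data=[([-58.379,20.5872,.6408,-.018,-70.135,-16.508],[.17587,-.65122,.20283],None),
([5.1,11.1,-22.6,0,-56.3,-90.8],[.51663,-.14619,.13115],[.001,0,-1,-.075,.997,0]),
([5,9.9,-20.9,0,-59,89.4],[.51791,-.14749,.1537],[.004,0,-1,.077,-.997,.001]),
([6.1,-1.8,-18.3,0,-73.5,-10.3],[.44399,-.14517,.26752],[0,0,-1,-.997,.073,0]),
([7.9,-16,-58.2,39.7,-8.7,-48.5],[.54264351,-.11260761,.25547337],list(R.from_euler('xyz',[-87.2,48.6,-.5],degrees=True).as_matrix()[:,:2].T.ravel()))]
if __name__=="__main__":
  best=[]
  for s4 in(1,-1):
   for s6 in(1,-1):
    for c6 in(0,90,180,270):
     def f(p):
      o=[]
      for q,x,m in data:
        X,M=fk(q,p,c6,s4,s6);o+=list((X-x)*1e3)
        if m: o+=list((M.as_matrix()[:,:2].T.ravel()-m)*30)
      o+=list((np.array(p)-[0,.3,.4,0,.4,.25,.19])*.5)
      return np.array(o)
     S=least_squares(f,[0,.3,.4,0,.4,.25,.19]);best.append((S.cost,s4,s6,c6,S.x.tolist(),S.fun.round(1)))
  best.sort(key=lambda t:t[0])
  for bb in best[:3]: print(bb[:4],np.round(bb[4],4))
  print(best[0][5]); import json;json.dump(best[0][1:5],open("kin.json","w"))
E
python3 kin.py
```

```text
(np.float64(1922.642146740843), -1, -1, 270) [ 0.0969  0.3561  0.609  -0.0621  0.3832  0.5383  0.1802]
(np.float64(2198.04462326687), 1, -1, 270) [ 0.091   0.364   0.6157 -0.0652  0.3897  0.5474  0.2011]
(np.float64(4187.1038095393715), 1, -1, 180) [ 0.091   0.364   0.6157 -0.0652  0.3897  0.5474  0.2011]
[ 11.2   3.9  -4.   -4.1  11.   20.   -0.    0.    0.    0.    0.    0.
  -3.3  11.6  14.5  -0.    0.    0.   -0.   -0.   -0.    0.3  11.4  -9.4
   0.   -0.    0.   -0.    0.   -0.    7.6 -45.5 -21.2  -0.   -0.   -0.
  -0.    0.    0.    0.    0.    0.1  -0.   -0.    0.1  -0. ]
```

```bash
cat > kin2.py <<'E'
from kin import *
def fk(q,p,c6=270,s4=-1,s6=-1):
    a1,d1,L2,a3,L3,L6,lat,l2,a5=p
    A=rz(q[0]);x=A.apply([a1,-lat,d1]);B=A*ry(q[1]);x=x+B.apply([0,0,L2])
    B=A*ry(q[1]-q[2]);x=x+B.apply([L3,0,a3]);B=B*rx(s4*q[3]);x=x+B.apply([0,-l2,0]);Cc=B*ry(-q[4]);x=x+Cc.apply([L6,0,a5])
    return x,Cc*rx(s6*q[5]+c6)
def load():
    import json;return json.load(open("kin2.json"))
if __name__=="__main__":
  for s4 in(1,-1):
     p0=np.array([0,.3,.4,0,.4,.25,.1,.1,0])
     def f(p):
      o=[]
      for q,x,m in data: o+=list((fk(q,p,270,s4)[0]-x)*1e3)
      return np.array(o+list((p-p0)*1))
     S=least_squares(f,p0);print(s4,S.cost,S.x.round(4),S.fun[:15].round(1))
     X,M=fk(*[data[-1][0]],S.x,270,s4);print(M.as_matrix().round(2)[:,:2].T.ravel(),np.round(data[-1][2],2))
     if s4==-1:
       import json;json.dump(S.x.tolist(),open("kin2.json","w"))
E
python3 kin2.py
```

```text
1 10.266254709944658 [-0.129   0.4829  0.609  -0.013   0.4606  0.6813  0.0916  0.0996  0.1356] [ 1.1 -1.2 -0.6 -1.7  0.2  1.7 -0.4  0.9  1.3 -0.6  0.3 -0.5  1.2 -1.8
 -1.8]
[ 0.63  0.19 -0.75 -0.23  0.97  0.05] [ 0.66 -0.01 -0.75 -0.75  0.06 -0.66]
-1 0.2373447676620239 [-1.300e-02  2.257e-01  6.004e-01 -6.000e-04  4.631e-01  4.262e-01
  2.800e-02  1.637e-01  1.410e-02] [ 0.   0.1  0.1  0.  -0.2  0.1  0.1  0.4 -0.3  0.  -0.2 -0.  -0.  -0.1
  0.1]
[ 0.66 -0.01 -0.75 -0.75  0.06 -0.66] [ 0.66 -0.01 -0.75 -0.75  0.06 -0.66]
```

The model now fits to 0.4 mm. Next, IK at the mouth and home poses.

```bash
cat > ik.py <<'E'
from kin2 import *
p=load();a,b=np.load("poses.npy")
Rr=R.from_euler('z',b[2],degrees=True);c=np.sqrt(.5); pl1=Rr*R.from_matrix(np.array([[0,-c,-c],[1,0,0],[0,-c,c]]))
loc=R.from_matrix(np.array([[0,0,1.],[0,1,0],[-1,0,0]]));E=pl1*loc
rng=np.random.default_rng(0)
def solve(x,M,q0s):
    out=[]
    for q0 in q0s:
        f=lambda q:np.concatenate([(fk(q,p)[0]-x)*1e3,(M*fk(q,p)[1].inv()).as_rotvec()*300])
        S=least_squares(f,np.clip(q0,lim[:,0]+.5,lim[:,1]-.5),bounds=(lim[:,0],lim[:,1]),x_scale=30)
        if S.cost<.5 and not any(np.abs(S.x-o).max()<2 for o in out): out.append(S.x)
    return out
E
python3 - <<'E'
from ik import *
hm=np.array([.5626,.0290,.1409]);ind=pl1.apply([1,0,0]);nrm=pl1.apply([0,-1,0])
q0=[rng.uniform(lim[:,0],lim[:,1]) for _ in range(60)]
for k in(0,180):
  for tilt in(0,-15,-30): # label tilt about in-axis
    M=R.from_rotvec(ind*np.radians(tilt))*E*rx(k)
    for back in(0,.075): print(k,tilt,back,[o.round(0).tolist() for o in solve(hm-back*ind,M,q0)])
E
```

```text
0 0 0 []
0 0 0.075 []
0 -15 0 []
0 -15 0.075 [[-32.0, 5.0, -55.0, -137.0, -35.0, 157.0]]
0 -30 0 []
0 -30 0.075 []
180 0 0 []
180 0 0.075 []
180 -15 0 []
180 -15 0.075 [[-32.0, 5.0, -55.0, -137.0, -35.0, -23.0]]
180 -30 0 []
180 -30 0.075 []
```

```bash
cat > scan.py <<'E'
from ik import *
hm=W(b,[(0,15,145)])[0];ind=pl1.apply([1,0,0])
qn=[[8,-10,-50,40,-10,-50],[-32,5,-55,-137,-35,157],[-32,5,-55,-137,-35,-23],[30,0,-40,60,-60,0],[30,0,-40,-90,-60,0],[0,10,0,0,-60,90],[-10,20,20,-60,-90,-90]]
qn+= [rng.uniform(lim[:,0],lim[:,1]) for _ in range(8)]
def tg(al,xg,zg,back=0,k=0):
    # tool x = -cos al pz + sin al px, tool y = py
    t=np.array([np.sin(al*D2),0,-np.cos(al*D2)]);M=np.array([t,[0,1,0],np.cross(t,[0,1,0])]).T
    x=hm-back*ind+pl1.apply((np.array([xg-65,0,zg-25])/1e3+.0188*t))
    return x,pl1*R.from_matrix(M)*rx(k)
if __name__=="__main__":
  for al in(-60,-45,-30,-15,15,30,45,60,75,90):
   xg,zg=(-40,36) if al<60 else (-50,25)
   for k in(0,):
    res=[solve(*tg(al,xg,zg,bk,k),qn) for bk in(0,.06)]
    print(al,[[o.round(0).tolist() for o in R_] for R_ in res],flush=True)
E
time python3 scan.py
```

```text
-60 [[[55.0, 34.0, -41.0, 49.0, -79.0, -127.0]], [[50.0, 32.0, -47.0, 55.0, -76.0, -129.0]]]
-45 [[[54.0, 23.0, -52.0, 60.0, -67.0, -130.0]], [[47.0, 20.0, -58.0, 68.0, -64.0, -132.0]]]
-30 [[], []]
-15 [[], []]
15 [[], [[-0.0, -1.0, -39.0, -62.0, -14.0, 58.0]]]
30 [[[-15.0, 6.0, -33.0, -76.0, -39.0, 82.0]], [[-24.0, 8.0, -31.0, -72.0, -45.0, 84.0]]]
45 [[[-26.0, 17.0, -26.0, -75.0, -61.0, 91.0]], [[-32.0, 20.0, -23.0, -71.0, -65.0, 91.0]]]
60 [[[-31.0, 30.0, -17.0, -73.0, -78.0, 95.0]], [[-36.0, 32.0, -13.0, -69.0, -82.0, 94.0]]]
75 [[[-31.0, 41.0, -8.0, -71.0, -93.0, 96.0]], [[-36.0, 43.0, -3.0, -68.0, -96.0, 95.0]]]
90 [[[-30.0, 51.0, 2.0, -70.0, -106.0, 96.0]], [[-34.0, 52.0, 7.0, -68.0, -110.0, 95.0]]]
real	0m18.511s
user	0m18.196s
sys	0m0.249s
```

The 45° lean with the tool square to the plate's edge can't be reached. A grip pitched 40° towards the nose can be reached, both at home and before the mouth. So I'll stand the plate on the free bench and rotate the tool about the jaw axis under a light 3 N grip (an in-hand pivot), then go on. First I'll check that path by IK.

```bash
cat > path.py <<'E'
from scan import *
up=Rr*R.from_matrix(np.array([[0.,-1,0],[1,0,0],[0,0,1]]))  # plate upright, nose to reader +y
def pose(pl,gp,al):
    t=np.array([np.sin(al*D2),0,-np.cos(al*D2)]);M=np.array([t,[0,1,0],np.cross(t,[0,1,0])]).T
    return gp+pl.apply(.0188*t), pl*R.from_matrix(M)
def follow(q,wps,n=12):
    """interpolate poses, track IK from q; print joints and residual"""
    x0,M0=fk(q,p)
    for x1,M1 in wps:
        rv=(M1*M0.inv()).as_rotvec()
        for i in range(1,n+1):
            x=x0+(x1-x0)*i/n;M=R.from_rotvec(rv*i/n)*M0
            f=lambda q:np.concatenate([(fk(q,p)[0]-x)*1e3,(M*fk(q,p)[1].inv()).as_rotvec()*300])
            S=least_squares(f,np.clip(q,lim[:,0]+.01,lim[:,1]-.01),bounds=(lim[:,0],lim[:,1]),x_scale=30)
            dq=np.abs(S.x-q).max();q=S.x
            if S.cost>.5 or dq>15: print("  bad",i,S.cost.round(1),dq.round(1))
        print(x1.round(4),q.round(1)); x0,M0=x1,M1
    return q
E
python3 - <<'E'
from path import *
s=r.get_state();q=s["joints"]
X,M=fk(q,p);print("fk err",(X-s["tcp_pos"])*1e3)
for gx,gy in((.47,-.05),(.52,-.03)):
  g=np.array([gx,gy,.038]);lift=np.array([0,0,.16])
  print(gx,gy)
  m=pl1 # staging
  fin=[pose(pl1,hm-bk*ind+pl1.apply(np.array([-100,0,13])/1e3),40) for bk in(.08,0)]
  hi=pose(up,np.array([.46,-.13,.29]),0)
  follow(q,[hi,pose(up,g+lift,0),pose(up,g,0),pose(up,g,20),pose(up,g,40),pose(up,g+lift,40),fin[0],fin[1]])
E
```

```text
fk err [-0.39965357  0.03687455 -0.14375471]
0.47 -0.05
[ 0.46   -0.13    0.2712] [  7.9  -0.8 -16.8  -0.  -73.9 -12.3]
[ 0.47   -0.05    0.1792] [ 17.9   2.3 -26.1  -0.  -61.7 -22.3]
[ 0.47   -0.05    0.0192] [ 17.9  13.9 -37.7   0.  -38.4 -22.3]
[ 0.4705 -0.0436  0.0203] [ -1.4  17.7 -26.3 -27.2 -48.3  15.6]
[ 0.4709 -0.038   0.0236] [-18.6  27.1 -17.1 -43.4 -65.1  40. ]
[ 0.4709 -0.038   0.1836] [-18.1  14.5 -10.9 -39.5 -79.   26.5]
[ 0.5543 -0.0384  0.144 ] [-32.   16.2 -24.9 -70.7 -60.4  89.4]
[0.5605 0.0413 0.144 ] [-23.1  13.1 -29.2 -76.1 -53.7  88.6]
0.52 -0.03
[ 0.46   -0.13    0.2712] [  7.9  -0.8 -16.8  -0.  -73.9 -12.3]
[ 0.52   -0.03    0.1792] [ 18.3   7.1 -20.7   0.  -62.2 -22.7]
[ 0.52   -0.03    0.0192] [ 18.3  17.7 -31.7  -0.  -40.6 -22.7]
[ 0.5205 -0.0236  0.0203] [  1.1  20.7 -21.4 -26.8 -49.1  12.4]
[ 0.5209 -0.018   0.0236] [-15.2  29.1 -12.9 -44.2 -65.   36.3]
[ 0.5209 -0.018   0.1836] [-14.7  17.2  -6.9 -40.3 -78.   23.3]
[ 0.5543 -0.0384  0.144 ] [-32.   16.2 -24.9 -70.7 -60.4  89.4]
[0.5605 0.0413 0.144 ] [-23.1  13.1 -29.2 -76.1 -53.7  88.6]
```

```bash
cat > to.py <<'E'
from path import *
def rel(x,M):
    s=r.get_state();print("shift",((x-s["tcp_pos"])*1e3).round(1),"turn",(M*tool(s).inv()).as_rotvec().round(3))
E
python3 - <<'E'
from to import *
rel(*pose(up,np.array([.46,-.13,.29]),0))
E
```

```text
shift [-84.1 -18.   17.3] turn [ 0.013  0.719 -0.02 ]
```

Request:
carry_out(moves=[[-5, 0, 5, 0.001, 0.06, 0, 0], [-15, -3, 8, 0.003, 0.15, -0.004, 0], [-28, -6, 10, 0.005, 0.24, -0.008, 0], [-40, -9, 12, 0.006, 0.33, -0.01, 0], [-52, -12, 14, 0.008, 0.43, -0.012, 0]])

```text
time_s: 9.35
tcp_pos: [0.4891, -0.1236, 0.2711]
eef_rot: [-86.6, 73.4, -0.5]
contact_force: [0.7, -0.8, -0.9]
gripper_width: 0.0075
```

Run:
```python
from to import *
rel(*pose(up,np.array([.46,-.13,.29]),0));print(r.get_state()["joints"].round(1))
```

```text
shift [-29.1  -6.4   0.1] turn [ 0.004  0.29  -0.008]
[ 10.9  -9.4 -28.3   4.  -55.  -16.7]
```

Tracking is good. Finish the uprighting and then go above the bench spot.

Request:
carry_out(moves=[[-10, -2, 0, 0.001, 0.1, -0.003, 0], [-20, -4, 0, 0.003, 0.2, -0.005, 0], [-29, -6, 0, 0.004, 0.29, -0.008, 0], [-25, 20, -20, 0.004, 0.29, -0.008, 0], [-20, 55, -55, 0.004, 0.29, -0.008, 0]])

```text
time_s: 9.85
tcp_pos: [0.4719, -0.0693, 0.216]
eef_rot: [-99.3, 89.7, -13.9]
contact_force: [1.3, 1.0, -2.2]
gripper_width: 0.0076
```

Run:
```python
from to import *
rel(*pose(up,np.array([.47,-.05,.038]),0));s=r.get_state();print(s["joints"].round(1))
im=r.capture("scene")
pl=tool(s)*loc.inv()
P=np.array([s["tcp_pos"]+pl.apply((np.float64(L)-[-35,0,19.2])/1e3) for L in [(65,0,0),(65,0,38),(53,0,50),(-65,0,50),(-65,0,0)]])
uv=proj("scene",P);print(uv.round(1).tolist())
x,y=340,150
o=cv2.resize(im[y:y+120,x-60:x+100],None,fx=5,fy=5,interpolation=cv2.INTER_CUBIC)
for u in uv: cv2.circle(o,(int((u[0]-x+60)*5),int((u[1]-y)*5)),5,(0,0,255),1)
cv2.imwrite("pics/b1.png",o)
```

```text
shift [  -1.9   19.3 -196.8] turn [0.001 0.006 0.003]
[ 15.5   0.8 -22.6   0.2 -66.3 -20.2]
[[356.5, 220.5], [357.6, 205.0], [362.7, 197.3], [405.9, 172.7], [402.9, 192.8]]
```

View pics/b1.png

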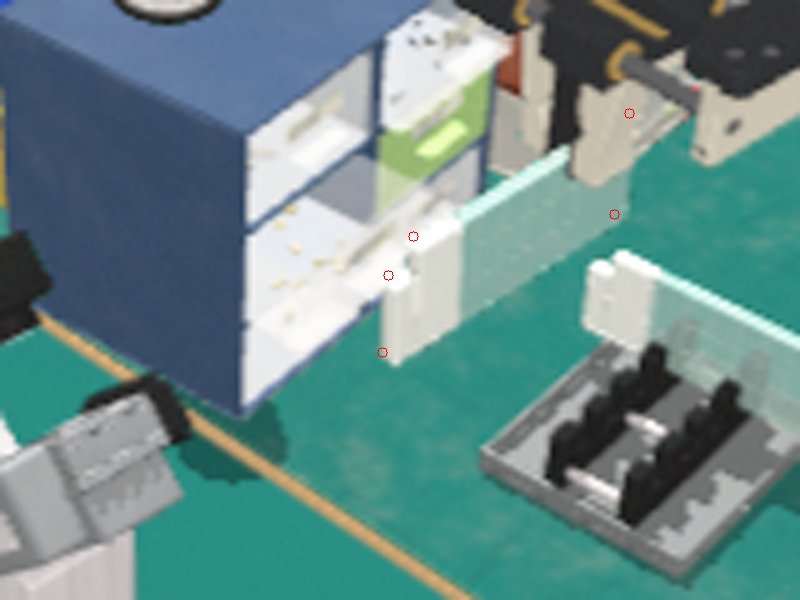

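The other plate is still in its slot. Compared with the overlay, the held plate has slipped in the hand: about 8 mm lower, 8 mm back and 2° nose-down, probably during the jolt at 8.3 s. I'll set it on the bench and regrip it by caging it loosely.

Request:
carry_out(moves=[[-2, 19, -40, 0.001, 0.006, 0.003, 0], [-2, 19, -80, 0.001, 0.006, 0.003, 0], [-2, 19, -120, 0.001, 0.006, 0.003, 0], [-2, 19, -155, 0.001, 0.006, 0.003, 0], [-2, 19, -176, 0.001, 0.006, 0.003, 0]])

```text
time_s: 10.4
tcp_pos: [0.4662, -0.0505, 0.0367]
eef_rot: [104.7, 89.6, -169.6]
contact_force: [-0.0, -0.3, -2.2]
gripper_width: 0.0076
```

Request:
carry_out(moves=[[0, 0, -3, 0, 0, 0, 0], [0, 0, -5, 0, 0, 0, 0], [0, 0, -7, 0, 0, 0, 0], [0, 0, -8, 0, 0, 0, 0], [0, 0, -9, 0, 0, 0, 0]], squeeze=10)

```text
time_s: 10.9
tcp_pos: [0.4686, -0.0502, 0.0309]
eef_rot: [100.1, 89.9, -174.4]
contact_force: [0.1, 0.6, -1.1]
gripper_width: 0.0074
```

Request:
carry_out(moves=[[0, 0, -1, 0, 0, 0, 0], [0, 0, -2, 0, 0, 0, 0], [0, 0, -3, 0, 0, 0, 0]])

```text
time_s: 11.2
tcp_pos: [0.468, -0.0504, 0.0271]
eef_rot: [104.4, 89.8, -170.0]
contact_force: [-0.6, -0.1, -0.3]
gripper_width: 0.0081
```

Request:
carry_out(moves=[[0, 0, -1, 0, 0, 0, 0], [0, 0, -2, 0, 0, 0, 0], [0, 0, -3, 0, 0, 0, 0], [0, 0, -4, 0, 0, 0, 0], [0, 0, -4, 0, 0, 0, 0]], squeeze=5)

```text
time_s: 11.7
tcp_pos: [0.4678, -0.0504, 0.0228]
eef_rot: [105.5, 89.8, -168.9]
contact_force: [0.2, -0.1, -0.4]
gripper_width: 0.0082
```

Request:
carry_out(moves=[[0, 0, -1, 0, 0, 0, 0], [0, 0, -2, 0, 0, 0, 0], [0, 0, -3, 0, 0, 0, 0], [0, 0, -4, 0, 0, 0, 0], [0, 0, -4, 0, 0, 0, 0]])

```text
time_s: 12.2
tcp_pos: [0.4683, -0.0504, 0.0193]
eef_rot: [109.4, 89.8, -165.0]
contact_force: [-1.1, -1.0, 5.1]
gripper_width: 0.0082
```

Contact came at TCP z≈0.020, so the plate has not slipped in height. The overlay offset came from taking the picture while the arm was still moving. Now I'll cage the plate loosely and pitch the tool.

Request:
carry_out(moves=[[0, 0, 1, 0, 0, 0, 8], [0, 0, 2, 0, 0, 0, 13], [0, 0, 2, 0, 0, 0, 13], [0, 0, 2, 0, 0, 0, 13]])

```text
time_s: 12.6
tcp_pos: [0.4679, -0.0503, 0.021]
eef_rot: [104.5, 89.8, -169.9]
contact_force: [0.4, -0.7, -0.3]
gripper_width: 0.0114
```

Run:
```python
from to import *
for al in(20,40): rel(*pose(up,np.array([.4690,-.0554,.034]),al))
s=r.get_state();print(s["tcp_pos"],s["gripper_width"],s["joints"].round(1))
```

```text
shift [ 1.6  1.3 -4.6] turn [ 0.349 -0.031 -0.001]
shift [ 2.   7.  -1.4] turn [ 0.697 -0.057 -0.001]
[ 0.46790784 -0.05033827  0.02097337] 0.011424924894297013 [ 17.9  13.6 -37.7  -0.  -39.  -22.3]
```

Request:
carry_out(moves=[[0, 0, -2, 0.07, -0.004, 0, 13], [0, 0, -4, 0.14, -0.01, 0, 13], [0, 0, -5, 0.21, -0.018, 0, 13], [0, 1, -5, 0.28, -0.024, 0, 13], [0, 1, -5, 0.349, -0.03, 0, 13]])

```text
time_s: 13.1
tcp_pos: [0.4685, -0.0491, 0.0163]
eef_rot: [-0.2, 69.8, 85.5]
contact_force: [-0.3, 0.0, 0.5]
gripper_width: 0.0114
```

Request:
carry_out(moves=[[0, 1, 0, 0.07, -0.005, 0, 13], [0, 2, 1, 0.14, -0.011, 0, 13], [0, 4, 2, 0.21, -0.017, 0, 13], [0, 5, 3, 0.28, -0.022, 0, 13], [0, 6, 3, 0.348, -0.027, 0, 13]])

```text
time_s: 13.6
tcp_pos: [0.4683, -0.0437, 0.0192]
eef_rot: [-0.1, 49.8, 85.5]
contact_force: [0.1, -1.7, -0.8]
gripper_width: 0.0113
```

Run:
```python
from to import *
rel(*pose(up,np.array([.4690,-.0554,.034]),40))
s=r.get_state();print(s["tcp_pos"],s["gripper_width"],s["joints"].round(1))
```

```text
shift [1.6 0.3 0.4] turn [-0.003  0.001 -0.001]
[ 0.46832821 -0.04366182  0.01923684] 0.011259296121549786 [-18.9  26.7 -16.1 -43.  -66.4  39.2]
```

Close on the plate, lift slightly and look once it's settled.

Request:
carry_out(moves=[[0, 0, 0, 0, 0, 0, 5], [0, 0, 0, 0, 0, 0, 0], [0, 0, 0, 0, 0, 0, 0], [0, 0, 0, 0, 0, 0, 0]], squeeze=35)

```text
time_s: 14.0
tcp_pos: [0.4679, -0.0428, 0.0194]
eef_rot: [-0.1, 50.1, 85.7]
contact_force: [-0.6, -0.9, -1.1]
gripper_width: 0.0077
```

Request:
carry_out(moves=[[0, 0, 15, 0, 0, 0, 0], [0, 0, 40, 0, 0, 0, 0], [0, 0, 70, 0, 0, 0, 0], [0, 0, 80, 0, 0, 0, 0], [0, 0, 80, 0, 0, 0, 0]])

```text
time_s: 14.5
tcp_pos: [0.4689, -0.0434, 0.1015]
eef_rot: [-0.4, 50.1, 85.3]
contact_force: [-0.0, -0.6, -1.2]
gripper_width: 0.0079
```

```bash
cat > look.py <<'E'
from to import *
import sys
def look(name,xg,zg,al=40,x=300,y=150,w=150,h=112):
    im=r.capture("scene");s=r.get_state()
    t=np.array([np.sin(al*D2),0,-np.cos(al*D2)]);M=np.array([t,[0,1,0],np.cross(t,[0,1,0])]).T
    pl=tool(s)*R.from_matrix(M).inv()
    g=s["tcp_pos"]-tool(s).apply([.0188,0,0])
    P=np.array([g+pl.apply((np.float64(L)-[xg,0,zg])/1e3) for L in [(65,0,0),(65,0,38),(53,0,50),(-65,0,50),(-65,0,0)]])
    uv=proj("scene",P);o=cv2.resize(im[y:y+h,x:x+w],None,fx=5.3,fy=5.3,interpolation=cv2.INTER_CUBIC)
    for u in uv: cv2.circle(o,tuple(int(v) for v in (u-[x,y])*5.3),5,(0,0,255),1)
    print(((uv-[x,y])*5.3).round(0).tolist(),s["tcp_pos"],s["gripper_width"],s["contact_force"].round(1));cv2.imwrite("pics/%s.png"%name,o)
E
python3 -c "
from look import *
look('b2',-40,33)"
```

```text
[[259.0, 631.0], [264.0, 560.0], [289.0, 523.0], [505.0, 385.0], [492.0, 478.0]] [ 0.46821619 -0.04308294  0.10008156] 0.0075397660334798715 [-1.2  0.2 -1.9]
```

View pics/b2.png

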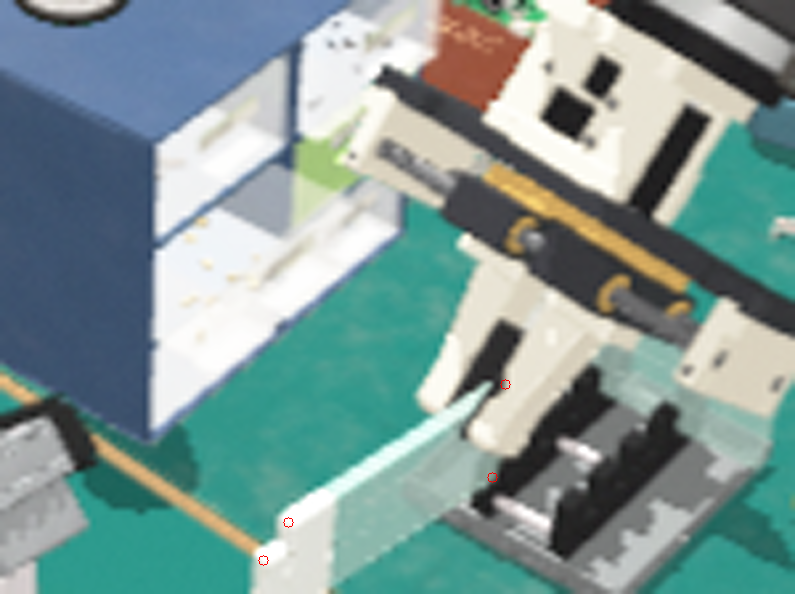

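The overlay matches the plate within a few mm, and the notch and label are as expected. Now to staging 40 mm in front of the flare.

```bash
cat >> to.py <<'E'
def fin(back,up_=0,nm=0): return pose(pl1,hm-back*ind+pl1.apply(np.array([-105,-nm,8+up_])/1e3),40)
E
python3 - <<'E'
from to import *
q=r.get_state()["joints"]
x,M=fin(.08);follow(q,[(x,M),fin(.0)]);rel(x,M)
E
```

```text
[ 0.5574 -0.0437  0.1405] [-32.3  17.  -24.3 -70.6 -60.6  89.8]
[0.5636 0.0361 0.1405] [-23.6  13.9 -28.7 -76.  -54.   89.1]
shift [89.2 -0.6 40.4] turn [-0.059 -0.781 -0.001]
```

Request:
carry_out(moves=[[5, -5, 20, -0.008, -0.1, 0, 0], [15, -10, 40, -0.015, -0.2, 0, 0], [25, -10, 50, -0.023, -0.3, 0, 0], [35, -10, 50, -0.03, -0.4, 0, 0], [45, -10, 50, -0.038, -0.5, 0, 0]])

```text
time_s: 15.05
tcp_pos: [0.5128, -0.0531, 0.1486]
eef_rot: [-40.7, 42.1, 55.7]
contact_force: [-0.1, 1.0, -1.4]
gripper_width: 0.0078
```

Request:
carry_out(moves=[[10, 0, 0, -0.007, -0.09, 0, 0], [22, 3, -3, -0.014, -0.19, 0, 0], [34, 6, -6, -0.021, -0.281, -0.001, 0], [44, 9, -10, -0.021, -0.281, -0.001, 0], [44, 9, -10, -0.021, -0.281, -0.001, 0]])

```text
time_s: 15.55
tcp_pos: [0.557, -0.0444, 0.1373]
eef_rot: [-56.8, 33.0, 45.7]
contact_force: [0.4, -0.6, -1.5]
gripper_width: 0.0077
```

```bash
python3 -c "
from look import *
look('s2',-40,33,x=270,y=150)
rel(*fin(.08));rel(*fin(0));print(r.get_state()['joints'].round(1))"
```

```text
[[233.0, 417.0], [279.0, 400.0], [318.0, 380.0], [538.0, 253.0], [471.0, 280.0]] [ 0.55691867 -0.04434843  0.13802725] 0.007953739249173647 [ 1.1  0.6 -0.7]
shift [0.5 0.7 2.4] turn [-0.002 -0.006 -0.001]
shift [ 6.7 80.4  2.4] turn [-0.002 -0.006 -0.001]
[-32.1  15.6 -21.5 -68.3 -61.9  84.9]
```

View pics/s2.png

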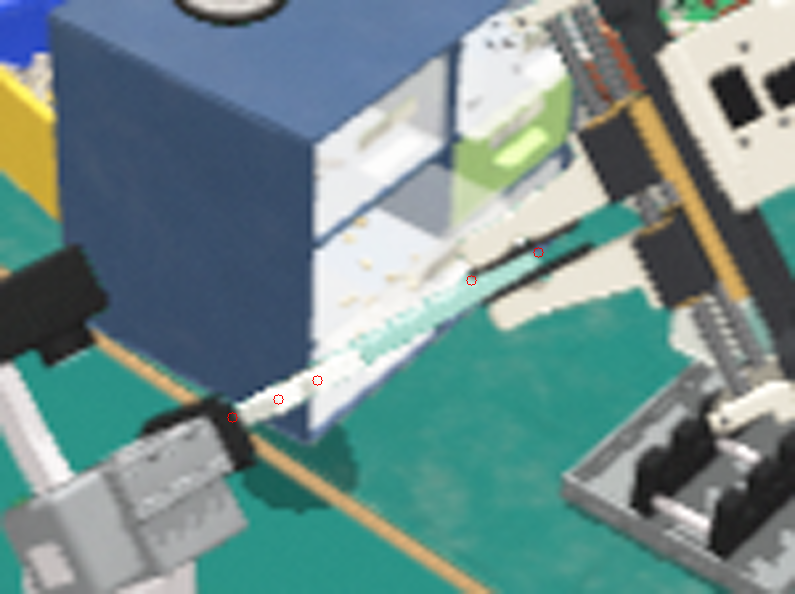

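The plate's nose, at about (240,412), is lined up with the black flare. I'll advance slowly and watch the force.

Request:
carry_out(moves=[[1, 7, 2, -0.002, -0.006, -0.001, 0], [2, 15, 2, -0.002, -0.006, -0.001, 0], [2.5, 23, 2, -0.002, -0.006, -0.001, 0], [3, 30, 2, -0.002, -0.006, -0.001, 0], [3, 33, 2, -0.002, -0.006, -0.001, 0]])

```text
time_s: 16.1
tcp_pos: [0.5598, -0.0102, 0.1414]
eef_rot: [-57.5, 32.7, 45.3]
contact_force: [0.5, -0.7, -1.7]
gripper_width: 0.0078
```

Request:
carry_out(moves=[[0.2, 2, 0, 0, 0, 0, 0], [0.3, 4, 0, 0, 0, 0, 0], [0.5, 6, 0, 0, 0, 0, 0], [0.6, 8, 0, 0, 0, 0, 0], [0.6, 8, 0, 0, 0, 0, 0]])

```text
time_s: 16.6
tcp_pos: [0.5605, -0.0033, 0.1409]
eef_rot: [-57.5, 32.7, 45.3]
contact_force: [-0.2, -0.8, -0.3]
gripper_width: 0.0078
```

```bash
python3 -c "
from look import *
rel(*fin(0));s=r.get_state();print(s['tcp_pos'],s['contact_force'].round(1),s['moment'].round(2))"
```

```text
shift [ 3.1 39.3 -0.5] turn [0.001 0.004 0.001]
[ 0.56046684 -0.00326992  0.14094912] [-0.2 -0.8 -0.3] [-2.34  2.43 -0.01]
```

Nose is at the mouth with no contact force. Continue.

Request:
carry_out(moves=[[0.2, 2, 0, 0, 0, 0, 0], [0.3, 4, 0, 0, 0, 0, 0], [0.5, 6, 0, 0, 0, 0, 0], [0.6, 8, 0, 0, 0, 0, 0], [0.8, 10, 0, 0, 0, 0, 0]])

```text
time_s: 17.1
tcp_pos: [0.5613, 0.0068, 0.141]
eef_rot: [-57.5, 32.7, 45.3]
contact_force: [0.2, 0.1, -1.2]
gripper_width: 0.0076
```

Request:
carry_out(moves=[[0.2, 2, 0, 0, 0, 0, 0], [0.3, 4, 0, 0, 0, 0, 0], [0.5, 6, 0, 0, 0, 0, 0], [0.6, 8, 0, 0, 0, 0, 0], [0.8, 10, 0, 0, 0, 0, 0]])

```text
time_s: 17.6
tcp_pos: [0.5621, 0.0168, 0.141]
eef_rot: [-57.5, 32.7, 45.3]
contact_force: [0.1, -0.4, -0.3]
gripper_width: 0.0081
```

```bash
python3 -c "
from look import *
rel(*fin(0));s=r.get_state();print(s['tcp_pos'],s['contact_force'].round(1),s['moment'].round(2))"
```

```text
shift [ 1.5 19.3 -0.5] turn [0.001 0.004 0.001]
[0.56210776 0.01677044 0.14098899] [ 0.1 -0.4 -0.3] [-2.28  2.36  0.03]
```

Request:
carry_out(moves=[[0.2, 2, 0, 0, 0, 0, 0], [0.3, 4, 0, 0, 0, 0, 0], [0.5, 6, 0, 0, 0, 0, 0], [0.6, 8, 0, 0, 0, 0, 0], [0.6, 8, 0, 0, 0, 0, 0]])

```text
time_s: 18.1
tcp_pos: [0.5627, 0.0249, 0.141]
eef_rot: [-57.5, 32.7, 45.3]
contact_force: [0.1, 0.1, -1.0]
gripper_width: 0.0078
```

Request:
carry_out(moves=[[0.1, 1, 0, 0, 0, 0, 0], [0.2, 2, 0, 0, 0, 0, 0], [0.2, 3, 0, 0, 0, 0, 0], [0.3, 4, 0, 0, 0, 0, 0], [0.3, 4, 0, 0, 0, 0, 0]])

```text
time_s: 18.6
tcp_pos: [0.5631, 0.0283, 0.141]
eef_rot: [-57.5, 32.7, 45.3]
contact_force: [-2.7, -4.1, -1.2]
gripper_width: 0.0075
```

Request:
carry_out(moves=[[0.1, 1, 0, 0, 0, 0, 0], [0.2, 2, 0, 0, 0, 0, 0], [0.2, 3, 0, 0, 0, 0, 0], [0.2, 3, 0, 0, 0, 0, 0]])

```text
time_s: 19.0
tcp_pos: [0.5633, 0.0314, 0.141]
eef_rot: [-57.5, 32.7, 45.2]
contact_force: [-1.2, -4.8, -0.3]
gripper_width: 0.0075
```

The plunger spring is engaged at about 4.8 N. Continue to the stop.

Request:
carry_out(moves=[[0.1, 1, 0, 0, 0, 0, 0], [0.2, 2, 0, 0, 0, 0, 0], [0.2, 3, 0, 0, 0, 0, 0], [0.2, 3, 0, 0, 0, 0, 0]])

```text
time_s: 19.4
tcp_pos: [0.5636, 0.0341, 0.1409]
eef_rot: [-57.5, 32.7, 45.2]
contact_force: [-1.5, -6.7, 0.3]
gripper_width: 0.0076
```

Request:
carry_out(moves=[[0.1, 1, 0, 0, 0, 0, 0], [0.1, 1.5, 0, 0, 0, 0, 0], [0.1, 2, 0, 0, 0, 0, 0], [0.1, 2, 0, 0, 0, 0, 0]])

```text
time_s: 19.8
tcp_pos: [0.5638, 0.0354, 0.1409]
eef_rot: [-57.6, 32.8, 45.2]
contact_force: [-2.7, -9.8, 1.8]
gripper_width: 0.0075
```

Request:
carry_out(moves=[[0, 0.5, 0, 0, 0, 0, 0], [0.1, 1, 0, 0, 0, 0, 0], [0.1, 1, 0, 0, 0, 0, 0]])

```text
time_s: 20.1
tcp_pos: [0.564, 0.0353, 0.1408]
eef_rot: [-57.7, 32.8, 45.1]
contact_force: [-5.4, -14.5, 2.6]
gripper_width: 0.0079
```

Request:
carry_out(moves=[[0, 0, 0, 0, 0, 0, 0], [0, 0, 0, 0, 0, 0, 0], [0, 0, 0, 0, 0, 0, 0], [0, 0, 0, 0, 0, 0, 0], [0, 0, 0, 0, 0, 0, 0]])

```text
time_s: 20.6
tcp_pos: [0.564, 0.0353, 0.1408]
eef_rot: [-57.7, 32.8, 45.1]
contact_force: [-5.8, -14.8, 3.5]
gripper_width: 0.0077
```

```bash
python3 -c "
from look import *
look('f1',-40,33,x=260,y=160,w=190,h=110)
rel(*fin(0));s=r.get_state();print(s['contact_force'].round(1))"
```

```text
[[122.0, 451.0], [165.0, 437.0], [204.0, 417.0], [443.0, 279.0], [379.0, 303.0]] [0.56398496 0.03535287 0.14076213] 0.00815392547746453 [ -4.8 -14.    3.1]
shift [-0.4  0.7 -0.3] turn [0.004 0.004 0.002]
[ -4.8 -14.    3.1]
```

Solid stop reached: the force rose from about 7 N to 14 N with no further travel, and the TCP is within 1 mm of the computed home pose. Handing in.

```bash
python3 -c "
from plant import r
print(r.close_job()); s=r.get_state(); print(s['time_s'],s['tcp_pos'],s['contact_force'].round(1),s['gripper_width'])"
```

```text
the job is handed in; nothing more can be done
None
the job is handed in; nothing more can be done
```

The plate that stood nearer the reader is in the throat, frosted notched end first and label up. I handed the job in at about 20.7 s with it still held against the end stop (35 N grip set). One force reading on the way may count as a failure.

**What I did:** I lifted the plate out of the rack and turned it nose-first towards the reader. The first 45° tilt was out of the arm's reach. I therefore stood the plate on the free bench, regripped it with the tool pitched 40° and slid it in slowly.

**Last checks:**
- **Plunger:** The spring force rose from about 4 N to 7 N over the last 6 mm or so. A solid stop followed at a steady 14–15 N, with no further movement.
- **Position:** The tool stopped within 1 mm of the calculated home pose.
- **Grip:** The finger opening stayed at about 8 mm, the plate's thickness.
- **Other plate and bystanders:** The other plate was still in its slot in the last picture I saw, taken just before insertion. I did not specifically check the bottle, tape and marker afterwards, but the arm was never taken near them.

**Failed or in doubt:**
- **Wrist force:** During the failed tilt, at 8.3 s, one reading showed about 200 N at the wrist, over the 120 N limit. Joint 3 was found at the edge of its range right after it. I saw nothing being touched, and it read normally by the next report, but it may count as a failure.
- **One disagreement:** An overlay just before the bench step suggested the plate had slipped about 8 mm in the fingers. Touching down on the bench showed no slip in height, so I put it down to a picture taken while the arm was still moving.
- **Final picture:** The 12-picture limit was reached, so the end state is confirmed only by force and position.

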